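# Blank off the open port of a display board

## Robot

A 6-joint arm with a two-finger parallel gripper is mounted at the origin on the work surface. World frame = base frame: x ahead of the robot, y to its left, z up, the work surface at z = 0. Lengths are in m, angles in rad, forces in N, time in s.
With the tool pointing down it reaches from about 0.25 to 0.725 m from the base axis. Payload 4 kg.
Tool frame: the origin (TCP) lies on the centre line of the jaws, within the pads' length; the fingertips stand 17 mm ahead of it and the grasp point (between the pads) lies 2 mm behind it; z points along the fingers, y is the line along which they close (so a half turn about z gives the same grasp; the last joint's range is limited). The gripper opens to 85 mm and grips with 20 to 120 N. Pads are 22 mm wide; open, the fingers measure 114 mm over their backs; the gripper's body (76 mm by 85 mm) begins 54 mm behind the grasp point. The pads swing forward as they close: fully open they stand 13 mm farther back than shut.
Start: joints at [-1.294, 0.241, 0.005, 1.335, 0, 1.571], TCP at [0.137, -0.481, 0.219] pointing down, gripper open.
Joint ranges: [-2.72, 2.72], [-1.05, 1.87], [-1.09, 1.28], [-1.99, 2.15], [-1.42, 1.44], [-3.14, 3.14]. Speed limits (rad/s): [2.79, 2.79, 3.14, 3.14, 3.14, 3.14].

## Interface

Orientations are given as a unit quaternion [x, y, z, w].
In Python, from workcell import get_obs, imaging, order gives the robot as it stands.
- The arm moves only by the tool apply_moves, never from a script. Its argument "targets" is a list that holds one entry, the list of rows, each a list of 5 numbers: the shift along the world's x, y, z in units of 40 mm (1.0 is 40 mm), then the turn about the world's z in degrees, then the gripper command: -1 is shut, 1 is fully open, values between are in proportion. In form: [[[dx, dy, dz, turn, fingers], ...]]. A call has 1 to 8 rows; each row shifts and turns the commanded pose from where the row before left it; what a row does not reach is not made up. A row lasts 1/12 s, in which the tool goes at most 41.7 mm and 7.16 degrees, less where a joint would pass 70% of its speed; a pose out of reach is approached as far as the arm can. A call is refused whole if a number of a shift passes 1 or a number of a turn 7.16, either way. A call with a gripper value outside its range is refused whole. The fingers move at their own pace and stop on an object; the grip force is fixed at half the most. Time passes only in rows, so rows that do not move let the fingers close. It gives the time, the measured TCP pose, the force, the opening and the grip force at its end, in the units of the state.
- get_obs(): the state, without advancing time (a new reading comes with each control period).
- imaging.camera(name): name is "scene" or "top"; returns (picture, depth): 420x560x3 uint8, blue, green, red; 420x560 float32, m along the optical axis (not along the pixel's ray), 0 where there is no reading.
- imaging.get_calibration(name): a dict with "camera_matrix" (3x3 intrinsics, pixels), "k1" (the pictures are not rectified: a ray, as slopes to the right and down, at radius r is drawn at 1 + k1 r^2 times it, then the intrinsics apply), "eye" and "rotation" of the camera in the world. Camera axes: x right, y down, z forward; pixel columns grow to the right and rows downward; lengths in m; the calibration is good to about 2 mm. A picture is of the moment at which its call begins. get_calibration takes no time and is no camera call.
- order.job_done(): hands the job in; it is judged then, once.
The state is a dict: "clock": time; "joint_pos": joint angles; "joint_vel": joint speeds; "tau": joint torques, N m; "eef_pos": TCP position; "tool_rot": TCP orientation; "ft_force": force on the tool from outside, world axes, zero at the start; "ft_torque": the same for the moment, N m; "grip_width": finger opening in m; "grasp_force": force on a finger pad.
Only numpy, scipy, OpenCV 4.12 (cv2) and the standard library are available. Lean on these libraries where they do the work, as an engineer would, in place of code of your own. Each camera call takes 0.05 s, during which the arm holds its last target. There are 200 camera calls.

## Task

The black display board has one open port, with coloured arrowheads round it. Slide the pale plywood blanking disc that lies loose on the board over to it with your fingertips, without ever lifting it off the board, until it drops into the port's recess and lies flush; then push the steel turn-button beside that port round so that its blade lies over the disc, pointing at the disc's middle, and keeps it in. Leave the other, already closed port and everything else as they are.

Things in the scene. Friction and masses are not known exactly. Their poses are not given: they have to be found in the camera images.
- board: fixed black display board, 340 x 740 mm, top face level, 35 mm above its origin (on the table under the board's middle; at zero yaw x points away from the robot, y to its left). It has two identical round ports: the open one and, 330 mm from it towards the board's +y, one already closed by a disc and turn-button. Flat screw heads, arrowheads and brush marks are only looks
- port (a point): centre of the open port's recess, at the level of the board's top face; axes as the board's. The recess is round, 96 mm across and 8 mm deep, its flat floor pierced by a 50 mm through hole in the middle. Three coloured arrowheads lie round it on the side towards the board's -x
- blank: the loose blanking disc, pale plywood, 90 mm across, 8 mm thick, 35 to 70 g; origin at the centre of its underside, z up. It starts flat on the board, 105 to 160 mm from the port's centre, on its +y or -y side. In the recess its top is flush with the board and its origin 8 mm below port
- pivot (a point): pivot screw of the open port's turn-button, at the level of the board's top face, 77 mm from the port's centre towards the board's +x; axes as the board's
- stud (a point): red finger stud on the open port's turn-button, 42 mm from the pivot: 12 mm across, from 9 to 26 mm above the board; this point is on its axis, 18 mm above the board. The steel blade is 16 mm wide, its tip 58 mm from the pivot, its underside 3 mm and its top 9 mm above the board, so it passes over a disc that lies flush
- catch (a joint): angle of the open port's turn-button about its upright pivot, rad: 0 when the blade points from the pivot straight at the port's centre (board's -x), growing anticlockwise seen from above (at 1.57 it points along the board's -y). It starts open, 1.6 to 2.1, turns stiffly (about 1.2 N at the stud), has no stop near 0 and stays where it is left
- catch2 (a joint): the same angle of the turn-button of the other port, already at 0 across its disc; leave it
- fitted_blank: darker plywood disc of the same size, already lying flush in the other port; origin at the centre of its underside; leave it
- paint_jar: blue paint jar with a white lid, 54 mm across, 65 mm tall, origin under its middle; it stands on the board on the side of the port opposite to the loose disc; bystander
- brush: paint brush about 200 mm long lying on the board beyond the port, origin under its middle; bystander
- sanding_block: cork sanding block 45 x 90 x 31 mm on the board, origin under its middle; bystander
- collar: grey rubber ring 90 mm across, 18 mm high, on the board near its -y end, origin at the centre of its underside; bystander
- tumbler: clear plastic tumbler 72 mm across, 100 mm tall, on the table to the left, origin under its middle; bystander
- screwdriver: screwdriver 200 mm long lying on the table to the right; bystander
There are look-alikes about, which are no part of the job. What is shaped like the blank but red or turquoise is not meant.

How it is judged:
On the way, in this order (a step that is already met when the one before it is completed fails the run):
1. the disc lies flush in the open port's recess (horizontal distance between blank and port below 0.005 m and z of blank in the frame of port between -0.01 and -0.006 m and angle between blank's own z axis and vertical below 0.05 rad), for 0.2 s.
2. the turn-button points across the disc (all of step 1 and value of joint catch between -0.35 and 0.35 rad), for 0.2 s.
At the end, for the whole second after the job is handed in: the pale disc lies in the open port's recess: centre within 5 mm of the port's centre, flush within 2 mm, level within 0.05 rad and at rest; the port's turn-button points at the port's centre within 0.35 rad (20 degrees) (all of step 2 and linear speed of blank below 0.01 m/s); the robot touches nothing.
It fails at once if the disc is lifted more than 12 mm off the board, or tipped by more than 0.5 rad (z of blank in the frame of port above 0.012 m or angle between blank's own z axis and vertical above 0.5 rad).
It fails at once if the other port's disc is moved by more than 10 mm or its turn-button is turned by more than 0.3 rad (distance of fitted_blank from where it was at the start of the episode above 0.01 m or value of joint catch2 above 0.3 rad or value of joint catch2 below -0.3 rad).
It fails at once if a bystander (jar, brush, sanding block, rubber collar, tumbler, screwdriver) is moved by more than 20 mm (distance of any of paint_jar, brush, sanding_block, collar, tumbler, screwdriver from where it was at the start of the episode above 0.02 m).
It also fails if it takes over 51 s, if anything falls off the work surface, if the arm or the gripper's body presses on something with over 40 N, if the wrist force passes 120 N, or if a joint passes its speed limit or range.

## Working session

There is one attempt and no reset: what is moved stays moved. The work goes in short steps, Python scripts to look and compute and a tool call to move; the robot and the scene stay as the last step left them, time stands still between calls to the robot, and variables do not carry over. Pictures are saved under pics/ and viewed, at most 10 in all, crops included, and the job is handed in when it is done.

Besides the shell and the picture viewer there is one more tool, called as name(argument=value, ...), one argument or row to a line, values as JSON. apply_moves: Moves the arm, as the interface text tells. Its arguments: {"type":"object","properties":{"targets":{"type":"array","items":{"type":"array","items":{"type":"array","items":{"type":"number"}}}}},"required":["targets"]}

```bash
mkdir -p pics; cat > h.py <<'E'
import numpy as np, cv2
from workcell import get_obs, imaging, order
def world(name,uv,depth=None,z=None):
    c=imaging.get_calibration(name);K=np.array(c["camera_matrix"],float);k=c["k1"]
    uv=np.asarray(uv,float).reshape(-1,1,2)
    n=cv2.undistortPoints(uv,K,np.array([k,0,0,0,0.]))[:,0]
    R=np.array(c["rotation"]);e=np.array(c["eye"])
    d=np.c_[n,np.ones(len(n))]@R.T
    s=(z-e[2])/d[:,2] if z is not None else np.asarray(depth)
    return e+d*np.reshape(s,(-1,1))
E
python3 - <<'E'
from h import *
for n in ("scene","top"):
    p,d=imaging.camera(n);cv2.imwrite(f"pics/{n}0.png",p);np.save(f"pics/{n}0.npy",d)
    c=imaging.get_calibration(n);print(n,c)
print(get_obs())
E
```

```text
scene {'camera_matrix': array([[493.06887171,   0.        , 284.4938437 ],
       [  0.        , 493.06887171, 214.59527741],
       [  0.        ,   0.        ,   1.        ]]), 'k1': 0.032205732706206185, 'eye': array([1.10255114, 0.78504667, 1.42467003]), 'rotation': array([ 0.31715003,  0.89512271, -0.29516852, -0.10510345])}
top {'camera_matrix': array([[381.22004903,   0.        , 273.28075744],
       [  0.        , 381.22004903, 214.69515693],
       [  0.        ,   0.        ,   1.        ]]), 'k1': -0.07883887628440035, 'eye': array([ 0.30790842, -0.02373447,  1.13261713]), 'rotation': array([ 0.71150335, -0.69926274,  0.04458234, -0.05298124])}
{'clock': 0.1, 'joint_pos': array([-1.29400230e+00,  2.41333122e-01,  3.85367395e-03,  1.33519806e+00,
        4.09391709e-06,  1.57080892e+00]), 'joint_vel': array([-2.03716747e-04, -1.16686328e-03,  3.80197089e-03, -9.20979119e-05,
       -5.15394348e-04, -1.13140159e-03]), 'tau': array([ 1.89752034e-03, -3.73138046e+01,  2.53010327e+01,  1.08820110e-02,
        1.89285215e-04, -8.79574653e-07]), 'eef_pos': array([ 0.13647624, -0.4803992 ,  0.21790224]), 'tool_rot': array([ 9.90438841e-01,  1.37949332e-01, -1.27738395e-04, -9.31879656e-04]), 'ft_force': array([-0.37402075, -0.09189791,  0.66732028]), 'ft_torque': array([ 0.01951948, -0.02563666,  0.03415166]), 'grasp_force': 0.0, 'grip_width': 0.08538464436032539}
```

View pics/top0.png

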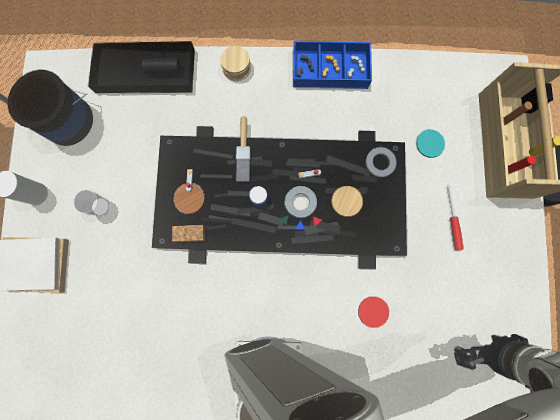

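View pics/scene0.png

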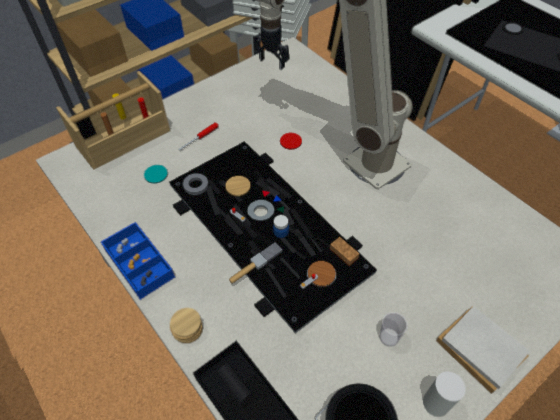

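Top view: the candidates for the blank are the pale disc on the board (347,200), the brown fitted disc (188,198), the red disc (373,312), the turquoise disc (430,143) and a stack of pale discs on the table (235,60). I choose (347,200). The open port is at (301,201) with arrowheads below it, the turn-button near (310,173) with its stud to the right, and the jar at (259,196).

```bash
sed -i 's/R=np.array(c\["rotation"\])/R=Rotation.from_quat(c["rotation"]).as_matrix()/; 1a from scipy.spatial.transform import Rotation' h.py
cat > m.py <<'E'
from h import *
def cen(mask,box):
    x0,y0,x1,y1=box;m=np.zeros_like(mask);m[y0:y1,x0:x1]=mask[y0:y1,x0:x1]
    n,l,s,c=cv2.connectedComponentsWithStats(m.astype(np.uint8));i=1+np.argmax(s[1:,4]);return c[i],s[i]
def blank(p,box=(290,165,385,240)):
    h=cv2.cvtColor(p,cv2.COLOR_BGR2HSV);return cen((h[...,0]>10)&(h[...,0]<30)&(h[...,1]>60)&(h[...,2]>120),box)
def red(p,box):
    h=cv2.cvtColor(p,cv2.COLOR_BGR2HSV);return cen(((h[...,0]<6)|(h[...,0]>174))&(h[...,1]>140)&(h[...,2]>80),box)
E
python3 - <<'E'
from m import *
p=cv2.imread("pics/top0.png");d=np.load("pics/top0.npy")
c,s=blank(p);print("blank",c,s,world("top",c,z=.043),d[200,347],world("top",[347,200],depth=d[200,347]))
fx=world("top",[188,198],z=.035);print("fitted",fx)
g=cv2.cvtColor(p,cv2.COLOR_BGR2GRAY)
h=cv2.cvtColor(p,cv2.COLOR_BGR2HSV)
m=(h[...,1]<60)&(h[...,2]>90)
c,s=cen(m,(280,180,322,222));print("port",c,s,world("top",[s[0]+s[2]/2-.5,s[1]+s[3]/2-.5],z=.027))
c,s=red(p,(290,160,330,185));print("stud",c,s,world("top",c,z=.061))
# board edges: corners
cs=[(161,136),(407,142),(406,256),(152,248)];w=world("top",cs,z=.035);print(w,np.linalg.norm(w-np.roll(w,1,0),axis=1),w.mean(0))
h2=cv2.inRange(h,(4,90,60),(14,255,220))>0
c,s=cen(h2,(165,175,212,222));print("fit",c,s,world("top",[s[0]+s[2]/2-.5,s[1]+s[3]/2-.5],z=.035))
k=p[130:262,225:420];cv2.imwrite("pics/c0.png",cv2.resize(k,None,fx=4,fy=4,interpolation=cv2.INTER_CUBIC))
E
```

```text
blank [346.83488682 200.61651132] [332 186  31  30 751] [[ 0.50403548 -0.22219924  0.043     ]] 1.1055896 [[ 0.50618302 -0.22302088  0.0412327 ]]
fitted [[0.50578251 0.24268844 0.035     ]]
port [300.30572473 201.31425091] [284 186  33  32 821] [[ 0.50193159 -0.08705758  0.027     ]]
stud [315.71428571 171.07142857] [314 169   4   5  14] [[ 0.58586914 -0.12979851  0.061     ]]
[[ 0.6958089   0.33588143  0.035     ]
 [ 0.68824372 -0.40834843  0.035     ]
 [ 0.34645042 -0.39415027  0.035     ]
 [ 0.35673993  0.34150101  0.035     ]] [0.33911554 0.7442683  0.34208806 0.73572323] [ 0.52181074 -0.03127907  0.035     ]
fit [188.75375375 198.82732733] [174 184  30  30 666] [[0.50430965 0.24112551 0.035     ]]
```

View pics/c0.png

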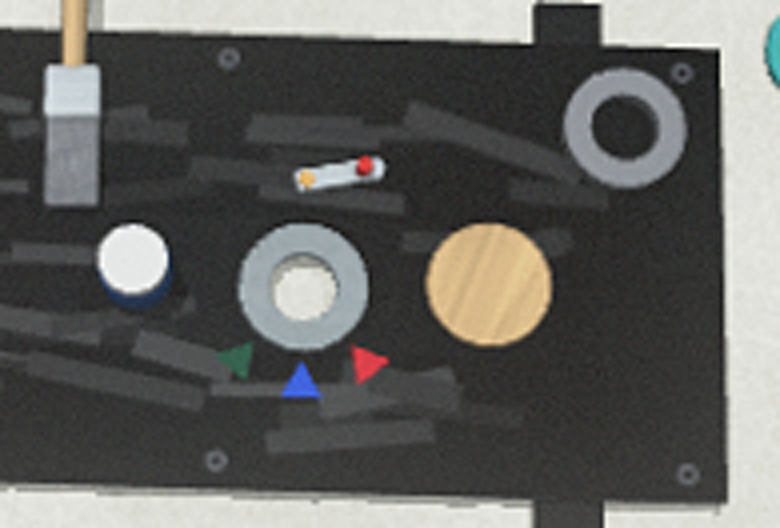

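The crop confirms the pale disc at crop (489,285), the empty port at (303,287) and the red stud at (365,166). Blank to port is 135 mm, port to fitted disc is 328 mm and the catch is at about 1.73, so the measurements agree. I will push with two part-open fingers forming a cradle behind the disc (-y side).

apply_moves(
  targets=[
    [[0.835,0.432,0,6.74,0.18],[0.835,0.432,0,6.74,0.18],[0.835,0.432,0,6.74,0.18],[0.835,0.432,0,6.74,0.18],[0.835,0.432,0,6.74,0.18],[0.835,0.432,0,6.74,0.18],[0.835,0.432,0,6.74,0.18],[0.835,0.432,0,6.74,0.18]],
  ],
)

```text
clock: 0.77
eef_pos: [0.405, -0.3414, 0.2183]
tool_rot: [0.819, 0.574, -0.0, -0.0]
ft_force: [0.3, -0.9, 0.3]
grip_width: 0.05
grasp_force: 0.0
```

apply_moves(
  targets=[
    [[0.835,0.432,0,6.74,0.18],[0.835,0.432,0,6.74,0.18],[0.835,0.432,0,6.74,0.18],[0,0,-0.9,0,0.18],[0,0,-0.9,0,0.18],[0,0,-0.9,0,0.18],[0,0,-0.5,0,0.18],[0,0,0,0,0.18]],
  ],
)

```text
clock: 1.43
eef_pos: [0.4999, -0.2882, 0.0844]
tool_rot: [0.707, 0.707, -0.002, -0.006]
ft_force: [0.0, 0.9, -0.1]
grip_width: 0.0502
grasp_force: 0.0
```

```bash
python3 - <<'E'
from m import *
p,d=imaging.camera("scene");o=get_obs();print(o["eef_pos"],o["joint_vel"],o["ft_force"])
cv2.imwrite("pics/s1.png",cv2.resize(p[130:290,140:340],None,fx=4,fy=3.75,interpolation=cv2.INTER_CUBIC))
E
```

```text
[ 0.50162901 -0.2893501   0.08754873] [-0.00451243 -0.05051722  0.08206881  0.02527257  0.00022294  0.00162642] [0.02652373 0.06015237 0.59246974]
```

View pics/s1.png

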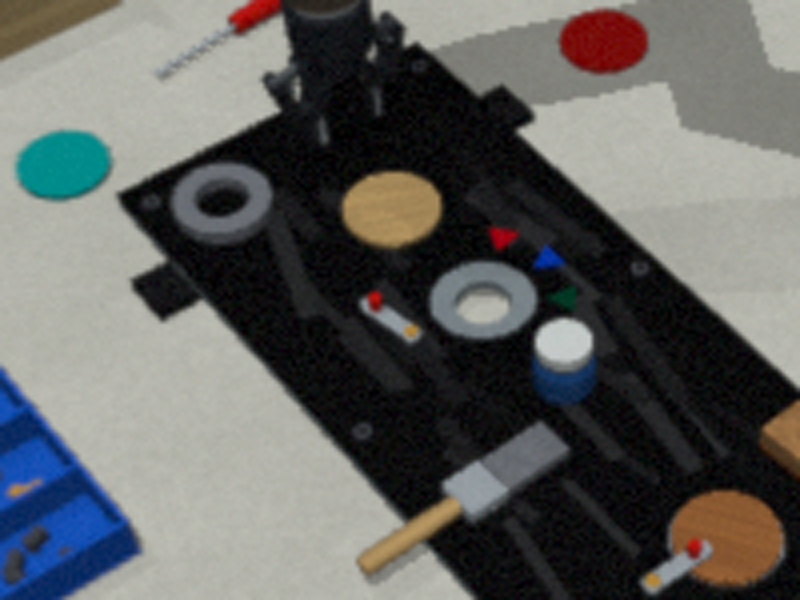

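The fingers (crop 320,135 and 378,110) stand behind the disc (390,208), clear of the ring (222,200). I descend to touch the board and get its height.

apply_moves(
  targets=[
    [[0,0,-0.25,0,0.18],[0,0,-0.25,0,0.18],[0,0,-0.2,0,0.18],[0,0,-0.1,0,0.18],[0,0,0,0,0.18],[0,0,0,0,0.18]],
  ],
)

```text
clock: 1.98
eef_pos: [0.5041, -0.2909, 0.0588]
tool_rot: [0.707, 0.707, 0.0, 0.0]
ft_force: [0.3, -0.0, 0.9]
grip_width: 0.0504
grasp_force: 0.0
```

apply_moves(
  targets=[
    [[0,0,-0.05,0,0.18],[0,0,-0.05,0,0.18],[0,0,-0.05,0,0.18],[0,0,0,0,0.18]],
  ],
)

```text
clock: 2.32
eef_pos: [0.5039, -0.2908, 0.0524]
tool_rot: [0.707, 0.707, -0.0, -0.0]
ft_force: [0.1, 0.1, -0.5]
grip_width: 0.05
grasp_force: 0.0
```

apply_moves(
  targets=[
    [[0,0,-0.04,0,0.18],[0,0,-0.03,0,0.18],[0,0,0,0,0.18]],
  ],
)

```text
clock: 2.57
eef_pos: [0.5039, -0.2908, 0.0496]
tool_rot: [0.707, 0.707, -0.0, -0.0]
ft_force: [-1.3, 0.6, -0.0]
grip_width: 0.0503
grasp_force: 0.0
```

apply_moves(
  targets=[
    [[0,0,-0.04,0,0.18],[0,0,-0.02,0,0.18],[0,0,0,0,0.18]],
  ],
)

```text
clock: 2.82
eef_pos: [0.5039, -0.2908, 0.0472]
tool_rot: [0.707, 0.707, -0.0, -0.0]
ft_force: [0.1, 0.1, 0.1]
grip_width: 0.0504
grasp_force: 0.0
```

apply_moves(
  targets=[
    [[0,0,-0.03,0,0.18],[0,0,-0.03,0,0.18],[0,0,0,0,0.18]],
  ],
)

```text
clock: 3.07
eef_pos: [0.5039, -0.2908, 0.0448]
tool_rot: [0.707, 0.707, -0.0, -0.0]
ft_force: [-0.2, -1.4, -0.3]
grip_width: 0.0504
grasp_force: 0.0
```

apply_moves(
  targets=[
    [[0,0,-0.03,0,0.18],[0,0,-0.03,0,0.18],[0,0,0,0,0.18]],
  ],
)

```text
clock: 3.32
eef_pos: [0.5039, -0.2908, 0.0424]
tool_rot: [0.707, 0.707, -0.0, -0.0]
ft_force: [-0.6, 0.4, 0.4]
grip_width: 0.0502
grasp_force: 0.0
```

apply_moves(
  targets=[
    [[0,0,-0.03,0,0.18],[0,0,0,0,0.18],[0,0,0,0,0.18]],
  ],
)

```text
clock: 3.57
eef_pos: [0.504, -0.2909, 0.0414]
tool_rot: [0.707, 0.707, -0.0, -0.0]
ft_force: [0.2, 0.4, -0.2]
grip_width: 0.0503
grasp_force: 0.0
```

```bash
python3 - <<'E'
from m import *
p,d=imaging.camera("scene");o=get_obs();print(o["eef_pos"],o["ft_force"])
cv2.imwrite("pics/s2.png",cv2.resize(p[120:210,180:280],None,fx=6,fy=6,interpolation=cv2.INTER_CUBIC))
E
```

```text
[ 0.50401433 -0.29087425  0.04150395] [-0.11286401  0.22362265 -0.37414136]
```

View pics/s2.png

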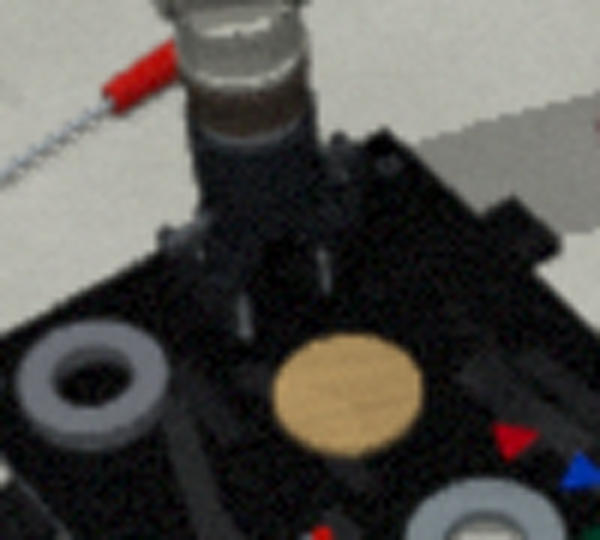

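The fingertips (245,335 and 325,290) are close to the board and the disc edge is just ahead of them. I keep going down in small steps.

apply_moves(
  targets=[
    [[0,0,-0.03,0,0.18],[0,0,0,0,0.18],[0,0,-0.03,0,0.18],[0,0,0,0,0.18]],
  ],
)

```text
clock: 3.95
eef_pos: [0.5039, -0.2908, 0.0389]
tool_rot: [0.707, 0.707, -0.0, -0.0]
ft_force: [0.3, -0.4, 0.9]
grip_width: 0.0505
grasp_force: 0.0
```

apply_moves(
  targets=[
    [[0,0,-0.03,0,0.18],[0,0,0,0,0.18],[0,0,0,0,0.18]],
  ],
)

```text
clock: 4.2
eef_pos: [0.504, -0.2909, 0.0378]
tool_rot: [0.707, 0.707, -0.0, -0.0]
ft_force: [0.2, 0.2, -0.9]
grip_width: 0.0503
grasp_force: 0.0
```

apply_moves(
  targets=[
    [[0,0,-0.03,0,0.18],[0,0,0,0,0.18],[0,0,-0.03,0,0.18],[0,0,0,0,0.18]],
  ],
)

```text
clock: 4.53
eef_pos: [0.5039, -0.2908, 0.0353]
tool_rot: [0.707, 0.707, -0.0, -0.0]
ft_force: [-0.7, 0.9, -0.0]
grip_width: 0.0504
grasp_force: 0.0
```

```bash
python3 - <<'E'
from m import *
d=imaging.camera("top")[1]
print(get_obs()["eef_pos"],get_obs()["ft_force"])
for u,v in [(347,200),(330,235),(370,230),(350,165)]:
    print(world("top",[u,v],depth=np.median(d[v-2:v+3,u-2:u+3])))
E
```

```text
[ 0.50391095 -0.29083405  0.0353412 ] [ 0.44933209 -0.15216305 -0.08804287]
[[ 0.50567297 -0.22250823  0.04404025]]
[[ 0.40377737 -0.17391097  0.03619052]]
[[ 0.36094099 -0.14965322  0.6142921 ]]
[[ 0.61270971 -0.23406905  0.03607276]]
```

```bash
python3 - <<'E'
from m import *
p,d=imaging.camera("scene")
cv2.imwrite("pics/s3.png",cv2.resize(p[130:205,185:285],None,fx=8,fy=8,interpolation=cv2.INTER_CUBIC))
for u,v in [(220.8,175.8),(234,168.2)]:
  for z in (.03,.035,.04,.05,.06): print(z,world("scene",[u,v],z=z)[0])
E
```

```text
0.03 [ 0.52241153 -0.30594838  0.03      ]
0.035 [ 0.52449138 -0.30203708  0.035     ]
0.04 [ 0.52657122 -0.29812578  0.04      ]
0.05 [ 0.53073091 -0.29030317  0.05      ]
0.06 [ 0.5348906  -0.28248057  0.06      ]
0.03 [ 0.4620019  -0.30591096  0.03      ]
0.035 [ 0.46429832 -0.30199979  0.035     ]
0.04 [ 0.46659474 -0.29808862  0.04      ]
0.05 [ 0.47118758 -0.29026629  0.05      ]
0.06 [ 0.47578041 -0.28244395  0.06      ]
```

View pics/s3.png

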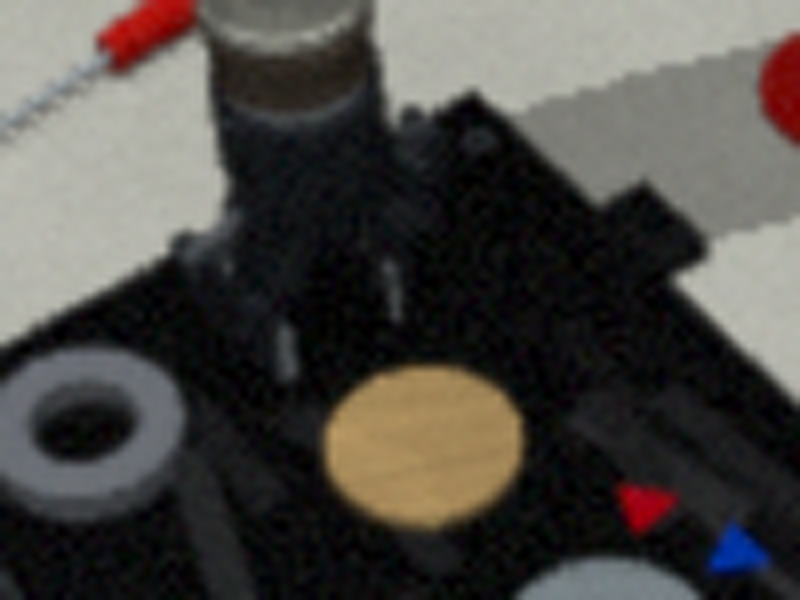

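apply_moves(
  targets=[
    [[0,0,-0.03,0,0.18],[0,0,0,0,0.18],[0,0,-0.03,0,0.18],[0,0,0,0,0.18]],
  ],
)

```text
clock: 4.97
eef_pos: [0.5039, -0.2908, 0.0329]
tool_rot: [0.707, 0.707, -0.0, -0.0]
ft_force: [0.3, -0.2, 0.3]
grip_width: 0.0504
grasp_force: 0.0
```

apply_moves(
  targets=[
    [[0,0,-0.03,0,0.18],[0,0,0,0,0.18],[0,0,0,0,0.18]],
  ],
)

```text
clock: 5.22
eef_pos: [0.504, -0.2908, 0.0318]
tool_rot: [0.707, 0.707, -0.0, -0.0]
ft_force: [-0.6, 0.2, -0.3]
grip_width: 0.0502
grasp_force: 0.0
```

apply_moves(
  targets=[
    [[0,0,-0.04,0,0.18],[0,0,0,0,0.18],[0,0,-0.03,0,0.18],[0,0,0,0,0.18]],
  ],
)

```text
clock: 5.55
eef_pos: [0.5039, -0.2908, 0.0289]
tool_rot: [0.707, 0.707, -0.0, -0.0]
ft_force: [-0.5, -1.0, 0.8]
grip_width: 0.0508
grasp_force: 0.0
```

```bash
python3 - <<'E'
from m import *
p,d=imaging.camera("scene");o=get_obs();print(o["eef_pos"],o["ft_force"])
h=[]
# geometric check: project where tip should be
def proj(X):
    c=imaging.get_calibration("scene");R=Rotation.from_quat(c["rotation"]).as_matrix().T
    return cv2.projectPoints(np.array(X,float).reshape(-1,1,3),cv2.Rodrigues(R)[0],-R@c["eye"],c["camera_matrix"],np.array([c["k1"],0,0,0,0.]))[0][:,0]
T=o["eef_pos"]
pts=[[T[0]+.025,T[1]+.011,z] for z in (.035,.045,.055,.085)]+[[T[0]-.025,T[1]+.011,z] for z in (.035,.045,.055,.085)]
q=proj(pts);print(q.round(1))
I=cv2.convertScaleAbs(cv2.resize(p[130:205,185:285],None,fx=8,fy=8,interpolation=cv2.INTER_CUBIC),alpha=2.5,beta=0)
for i,(u,v) in enumerate(q): cv2.circle(I,(int((u-184.5)*8),int((v-129.5)*8)),3,[(0,0,255),(0,255,0),(255,0,0),(0,255,255)][i%4],-1)
cv2.imwrite("pics/s4.png",I)
E
```

```text
[ 0.50390863 -0.29081042  0.02894297] [-0.29632125  1.144531    0.05749743]
[[223.2 179.9]
 [223.  178.1]
 [222.7 176.4]
 [221.9 170.9]
 [234.3 173.5]
 [234.1 171.7]
 [233.8 169.9]
 [233.2 164.4]]
```

View pics/s4.png

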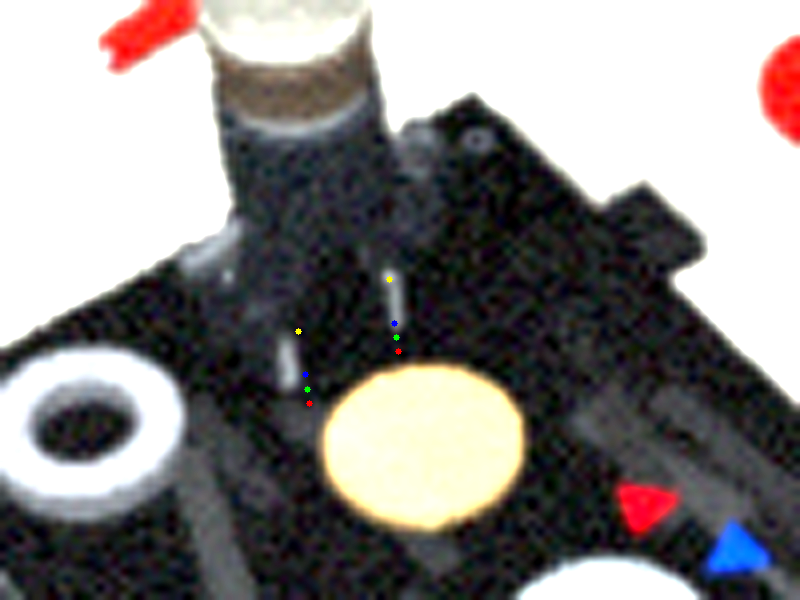

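The visible finger ends (288,388 and 397,325) still look about 10 mm above the board. I continue down to contact.

apply_moves(
  targets=[
    [[0,0,-0.04,0,0.18],[0,0,0,0,0.18],[0,0,-0.03,0,0.18],[0,0,0,0,0.18]],
  ],
)

```text
clock: 5.93
eef_pos: [0.5039, -0.2908, 0.0261]
tool_rot: [0.707, 0.707, -0.0, -0.0]
ft_force: [0.3, -0.5, 0.9]
grip_width: 0.0503
grasp_force: 0.0
```

apply_moves(
  targets=[
    [[0,0,-0.03,0,0.18],[0,0,0,0,0.18],[0,0,0,0,0.18]],
  ],
)

```text
clock: 6.18
eef_pos: [0.504, -0.2908, 0.025]
tool_rot: [0.707, 0.707, -0.0, -0.0]
ft_force: [-0.2, 0.7, -1.1]
grip_width: 0.0504
grasp_force: 0.0
```

```bash
python3 - <<'E'
from m import *
p,d=imaging.camera("scene");o=get_obs()
for u in (219,220,221,222,223):
  print(u,[tuple((world("scene",[u,v],depth=d[v,u])[0]*1000).round().astype(int)) for v in range(170,184,2)])
for u in (232,233,234,235):
  print(u,[tuple((world("scene",[u,v],depth=d[v,u])[0]*1000).round().astype(int)) for v in range(162,178,2)])
E
```

```text
219 [(np.int64(542), np.int64(-276), np.int64(102)), (np.int64(542), np.int64(-279), np.int64(89)), (np.int64(541), np.int64(-282), np.int64(74)), (np.int64(539), np.int64(-289), np.int64(55)), (np.int64(542), np.int64(-286), np.int64(50)), (np.int64(541), np.int64(-291), np.int64(33)), (np.int64(549), np.int64(-277), np.int64(41))]
220 [(np.int64(535), np.int64(-281), np.int64(94)), (np.int64(538), np.int64(-278), np.int64(87)), (np.int64(535), np.int64(-286), np.int64(67)), (np.int64(535), np.int64(-288), np.int64(54)), (np.int64(535), np.int64(-291), np.int64(40)), (np.int64(540), np.int64(-283), np.int64(40)), (np.int64(543), np.int64(-281), np.int64(32))]
221 [(np.int64(533), np.int64(-279), np.int64(94)), (np.int64(532), np.int64(-282), np.int64(79)), (np.int64(534), np.int64(-281), np.int64(71)), (np.int64(535), np.int64(-280), np.int64(61)), (np.int64(534), np.int64(-285), np.int64(45)), (np.int64(535), np.int64(-286), np.int64(34)), (np.int64(541), np.int64(-278), np.int64(34))]
222 [(np.int64(504), np.int64(-325), np.int64(33)), (np.int64(511), np.int64(-313), np.int64(37))
[... 1395 characters left out ...]
(474), np.int64(-281), np.int64(83)), (np.int64(476), np.int64(-279), np.int64(75)), (np.int64(480), np.int64(-276), np.int64(70)), (np.int64(477), np.int64(-281), np.int64(52)), (np.int64(476), np.int64(-285), np.int64(37)), (np.int64(481), np.int64(-279), np.int64(34)), (np.int64(489), np.int64(-267), np.int64(39))]
235 [(np.int64(469), np.int64(-282), np.int64(89)), (np.int64(470), np.int64(-282), np.int64(79)), (np.int64(471), np.int64(-282), np.int64(69)), (np.int64(472), np.int64(-282), np.int64(59)), (np.int64(465), np.int64(-295), np.int64(31)), (np.int64(471), np.int64(-286), np.int64(32)), (np.int64(477), np.int64(-278), np.int64(33)), (np.int64(488), np.int64(-262), np.int64(43))]
```

apply_moves(
  targets=[
    [[0,0,-0.03,0,0.18],[0,0,0,0,0.18],[0,0,0,0,0.18]],
  ],
)

```text
clock: 6.48
eef_pos: [0.504, -0.2908, 0.0238]
tool_rot: [0.707, 0.707, -0.0, -0.0]
ft_force: [-0.7, 0.6, 0.1]
grip_width: 0.0504
grasp_force: 0.0
```

apply_moves(
  targets=[
    [[0,0,-0.03,0,0.18],[0,0,0,0,0.18],[0,0,0,0,0.18]],
  ],
)

```text
clock: 6.73
eef_pos: [0.504, -0.2908, 0.0226]
tool_rot: [0.707, 0.707, -0.0, -0.0]
ft_force: [0.2, 0.1, 0.4]
grip_width: 0.0505
grasp_force: 0.0
```

apply_moves(
  targets=[
    [[0,0,-0.03,0,0.18],[0,0,0,0,0.18],[0,0,0,0,0.18]],
  ],
)

```text
clock: 6.98
eef_pos: [0.5039, -0.2908, 0.0214]
tool_rot: [0.707, 0.707, -0.0, -0.0]
ft_force: [0.9, 0.3, 0.2]
grip_width: 0.0503
grasp_force: 0.0
```

apply_moves(
  targets=[
    [[0,0,-0.03,0,0.18],[0,0,0,0,0.18],[0,0,0,0,0.18]],
  ],
)

```text
clock: 7.23
eef_pos: [0.504, -0.2909, 0.0202]
tool_rot: [0.707, 0.707, -0.0, -0.0]
ft_force: [0.3, 0.2, 0.8]
grip_width: 0.0502
grasp_force: 0.0
```

apply_moves(
  targets=[
    [[0,0,-0.03,0,0.18],[0,0,0,0,0.18],[0,0,0,0,0.18]],
  ],
)

```text
clock: 7.48
eef_pos: [0.5042, -0.291, 0.0194]
tool_rot: [0.707, 0.707, 0.0, 0.0]
ft_force: [0.1, 0.7, 2.0]
grip_width: 0.0504
grasp_force: 1.2
```

apply_moves(
  targets=[
    [[0,0,-0.03,0,0.18],[0,0,0,0,0.18],[0,0,0,0,0.18]],
  ],
)

```text
clock: 7.73
eef_pos: [0.5043, -0.291, 0.0194]
tool_rot: [0.707, 0.707, 0.0, 0.001]
ft_force: [-2.9, 2.2, 8.9]
grip_width: 0.0504
grasp_force: 4.6
```

Touchdown: the tips meet the board at a reading of z = 0.0194, so the reading is offset from the stated tip length. I back off about 3 mm and push toward +y.

apply_moves(
  targets=[
    [[0,0,0.11,0,0.18],[0,0.1,0,0,0.18],[0,0.15,0,0,0.18],[0,0.15,0,0,0.18],[0,0.15,0,0,0.18],[0,0.15,0,0,0.18],[0,0.15,0,0,0.18],[0,0.15,0,0,0.18]],
  ],
)

```text
clock: 8.4
eef_pos: [0.5039, -0.25, 0.0221]
tool_rot: [0.707, 0.707, -0.0, -0.0]
ft_force: [-0.4, -0.6, 0.6]
grip_width: 0.0504
grasp_force: 0.1
```

apply_moves(
  targets=[
    [[0,0.15,0,0,0.18],[0,0.15,0,0,0.18],[0,0.15,0,0,0.18],[0,0.15,0,0,0.18],[0,0.15,0,0,0.18],[0,0.15,0,0,0.18],[0,0.1,0,0,0.18],[0,0,0,0,0.18]],
  ],
)

```text
clock: 9.07
eef_pos: [0.5039, -0.2099, 0.0223]
tool_rot: [0.707, 0.707, 0.0, -0.0]
ft_force: [-0.2, 0.1, 0.5]
grip_width: 0.0503
grasp_force: 0.0
```

```bash
python3 - <<'E'
from m import *
p,d=imaging.camera("scene");o=get_obs();print(o["eef_pos"],o["ft_force"])
cv2.imwrite("pics/s5.png",cv2.resize(p[130:250,200:340],None,fx=5,fy=5,interpolation=cv2.INTER_CUBIC))
c,s=blank(p,(215,165,300,225));print(s,world("scene",[s[0]+s[2]/2-.5,s[1]+s[3]/2-.5],z=.043))
h=cv2.cvtColor(p,cv2.COLOR_BGR2HSV)
p0=cv2.imread("pics/scene0.png");h0=cv2.cvtColor(p0,cv2.COLOR_BGR2HSV)
c,s=blank(p0,(215,165,260,215));print("blank0",s,world("scene",[s[0]+s[2]/2-.5,s[1]+s[3]/2-.5],z=.043))
c,s=cen((h0[...,1]<60)&(h0[...,2]>90),(243,195,276,223));print("port0",s,world("scene",[s[0]+s[2]/2-.5,s[1]+s[3]/2-.5],z=.031))
pt,_=imaging.camera("top");cv2.imwrite("pics/t5.png",pt);c,s=blank(pt);print("top",s,world("top",c,z=.043))
E
```

```text
[ 0.50405073 -0.21042943  0.02233257] [-1.08985208 -0.41358633  0.29833617]
[235 186  25  19 372] [[ 0.50667403 -0.16156823  0.043     ]]
blank0 [226 176  24  19 364] [[ 0.50578653 -0.22098737  0.043     ]]
port0 [248 200  26  20 396] [[ 0.50350195 -0.08667094  0.031     ]]
top [312 185  27  31 638] [[ 0.50557588 -0.15803628  0.043     ]]
```

View pics/s5.png

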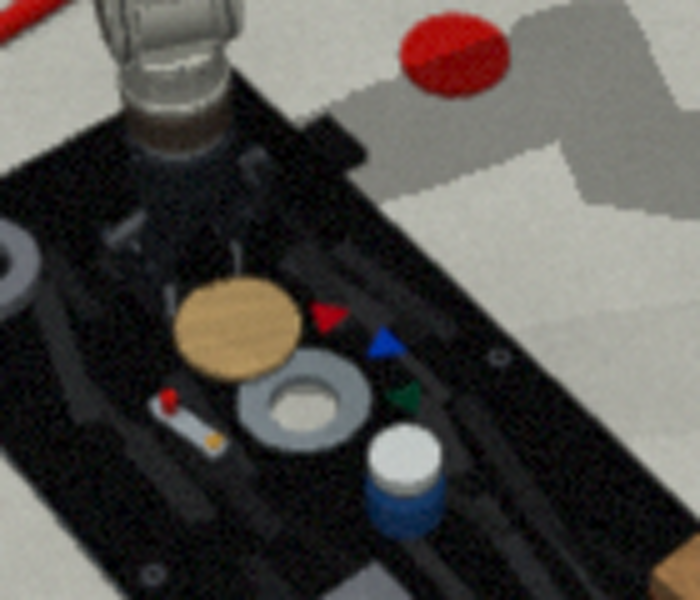

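The disc (238,328) sits in the finger cradle and is heading for the port (305,400), with about 75 mm to go and a 3 mm correction in -x.

apply_moves(
  targets=[
    [[-0.01,0.125,0,0,0.18],[-0.01,0.125,0,0,0.18],[-0.01,0.125,0,0,0.18],[-0.01,0.125,0,0,0.18],[-0.01,0.125,0,0,0.18],[-0.01,0.125,0,0,0.18],[-0.01,0.125,0,0,0.18],[0,0.125,0,0,0.18]],
  ],
)

```text
clock: 9.83
eef_pos: [0.5011, -0.1703, 0.0223]
tool_rot: [0.707, 0.707, -0.0, -0.0]
ft_force: [0.1, -0.6, 0.3]
grip_width: 0.0501
grasp_force: 0.2
```

apply_moves(
  targets=[
    [[0,0.125,0,0,0.18],[0,0.125,0,0,0.18],[0,0.125,0,0,0.18],[0,0.125,0,0,0.18],[0,0.1,0,0,0.18],[0,0.1,0,0,0.18],[0,0.1,0,0,0.18],[0,0,0,0,0.18]],
  ],
)

```text
clock: 10.5
eef_pos: [0.5011, -0.138, 0.0222]
tool_rot: [0.707, 0.707, 0.0, -0.0]
ft_force: [0.3, -0.4, -0.8]
grip_width: 0.0504
grasp_force: 0.0
```

```bash
cat > k.py <<'E'
from m import *
import sys
p,d=imaging.camera("scene");o=get_obs();print(o["eef_pos"],o["ft_force"])
cv2.imwrite(f"pics/{sys.argv[1]}.png",cv2.resize(p[130:250,200:340],None,fx=5,fy=5,interpolation=cv2.INTER_CUBIC))
c,s=blank(p,(215,165,300,230));print(s)
for z in (.043,.035):print(world("scene",[s[0]+s[2]/2-.5,s[1]+s[3]/2-.5],z=z)[0])
def q(u,v):return world("scene",[u,v],depth=np.median(d[v-1:v+2,u-1:u+2]))[0].round(4)
cx,cy=np.round(c).astype(int)
for du,dv in [(0,0),(8,0),(-8,0),(0,6),(0,-6)]:print(q(cx+du,cy+dv))
E
python3 k.py s6
```

```text
[ 0.50111803 -0.13841309  0.02225346] [-0.0133461  -0.44552022  0.6343503 ]
[248 198  25  21 417]
[ 0.50600575 -0.08553743  0.043     ]
[ 0.5025517  -0.09057819  0.035     ]
[ 0.503  -0.0899  0.0361]
[ 0.4827 -0.0698  0.0398]
[ 0.5264 -0.1055  0.0395]
[ 0.519  -0.0689  0.036 ]
[ 0.4892 -0.1077  0.0417]
```

apply_moves(
  targets=[
    [[0,0.05,0,0,0.18],[0,0.05,0,0,0.18],[0,0.03,0,0,0.18],[0,0,0,0,0.18]],
  ],
)

```text
clock: 10.88
eef_pos: [0.5012, -0.1335, 0.0223]
tool_rot: [0.707, 0.707, -0.0, -0.0]
ft_force: [0.1, 0.2, 0.8]
grip_width: 0.0508
grasp_force: 0.0
```

```bash
python3 k.py s7
```

```text
[ 0.50120519 -0.133631    0.02229464] [ 0.7187571  -0.25908835  0.70639418]
[248 199  25  21 393]
[ 0.50868723 -0.08202331  0.043     ]
[ 0.50524871 -0.08704373  0.035     ]
[ 0.506  -0.0859  0.0368]
[ 0.4829 -0.0698  0.0341]
[ 0.5284 -0.103   0.0378]
[ 0.5215 -0.0657  0.0356]
[ 0.489  -0.1083  0.0351]
```

View pics/s7.png

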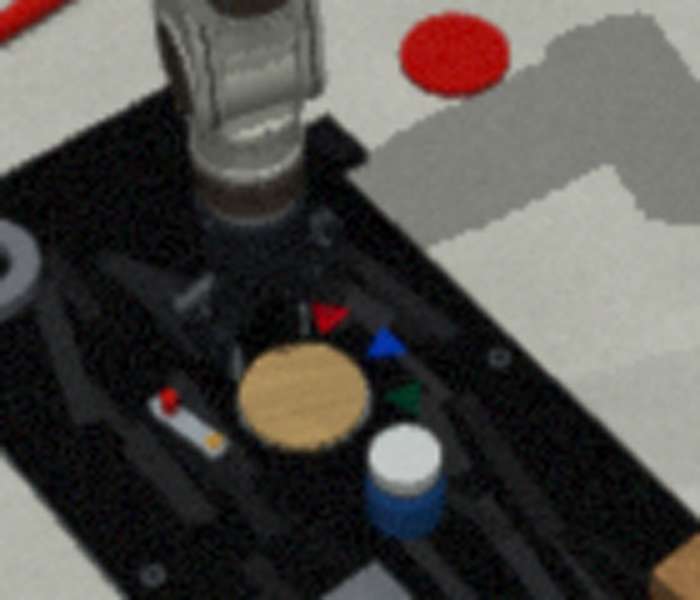

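The disc lies flush in the port: its depth reads about 0.035 all over, and at (303,396) it fills the recess. Next I raise the tool, open the gap to about 32 mm, and measure the stud and jar.

apply_moves(
  targets=[
    [[0,-0.1,0.3,0,-0.25],[0,0,0.6,0,-0.25],[0,0,0.6,0,-0.25],[0,0,0,0,-0.25]],
  ],
)

```text
clock: 11.27
eef_pos: [0.5045, -0.1388, 0.0868]
tool_rot: [0.707, 0.707, 0.002, 0.004]
ft_force: [1.1, -0.1, 0.0]
grip_width: 0.0323
grasp_force: 0.0
```

```bash
python3 - <<'E'
from m import *
p0=cv2.imread("pics/scene0.png");p,_=imaging.camera("scene")
for q in (p0,p):
    c,s=red(q,(225,200,245,220));print("stud",c,s,world("scene",c,z=.061-.003))
    h=cv2.cvtColor(q,cv2.COLOR_BGR2HSV)
    c,s=cen((h[...,0]>12)&(h[...,0]<26)&(h[...,1]>90)&(h[...,2]>110),(236,210,248,224));print("pivot",c,s,world("scene",c,z=.045))
    c,s=cen((h[...,1]<50)&(h[...,2]>150),(270,212,292,232));print("jar",s,world("scene",c,z=.1))
o=get_obs();print(o["eef_pos"],o["grip_width"])
E
python3 k.py s8
```

```text
stud [233.28571429 209.71428571] [232 208   4   5  14] [[ 0.58910674 -0.12849048  0.058     ]]
pivot [242.25  217.625] [241 217   4   3   8] [[ 0.58009033 -0.08963002  0.045     ]]
jar [274 215  14  12 122] [[0.50954408 0.03501659 0.1       ]]
stud [233.30769231 209.53846154] [232 208   4   5  13] [[ 0.58860199 -0.12906687  0.058     ]]
pivot [242.33333333 217.77777778] [241 217   4   3   9] [[ 0.58025302 -0.08891824  0.045     ]]
jar [274 215  14  12 123] [[0.50935515 0.03501509 0.1       ]]
[ 0.50363446 -0.13850283  0.08500139] 0.0322106929472023
[ 0.50226807 -0.13809193  0.08341524] [-0.60708277  1.29017212 -0.23216456]
[248 199  25  21 399]
[ 0.50868723 -0.08202331  0.043     ]
[ 0.50524871 -0.08704373  0.035     ]
[ 0.5051 -0.0873  0.0346]
[ 0.4839 -0.0684  0.0364]
[ 0.5281 -0.1035  0.0371]
[ 0.5219 -0.0651  0.0365]
[ 0.4887 -0.1088  0.0345]
```

apply_moves(
  targets=[
    [[0.7,0.07,0,3.5,-0.25],[0.7,0.07,0,3.5,-0.25],[0.75,0.07,0,0,-0.25],[0,0,0,0,-0.25],[0,0,0,0,-0.25]],
  ],
)

```text
clock: 11.78
eef_pos: [0.5871, -0.1288, 0.0801]
tool_rot: [0.662, 0.749, -0.001, -0.001]
ft_force: [-0.4, -0.4, 0.1]
grip_width: 0.0322
grasp_force: 0.0
```

apply_moves(
  targets=[
    [[0,0,-0.25,0,-0.25],[0,0,-0.25,0,-0.25],[0,0,-0.25,0,-0.25],[0,0,-0.25,0,-0.25],[0,0,0,0,-0.25],[0,0,0,0,-0.25]],
  ],
)

```text
clock: 12.28
eef_pos: [0.5859, -0.1292, 0.0411]
tool_rot: [0.663, 0.749, -0.001, -0.001]
ft_force: [-0.7, 0.4, -0.8]
grip_width: 0.0316
grasp_force: 0.0
```

```bash
python3 k.py s9|head -1
```

```text
[ 0.58673384 -0.12933155  0.04197393] [ 1.22059528 -0.26185363  0.38426694]
```

View pics/s9.png

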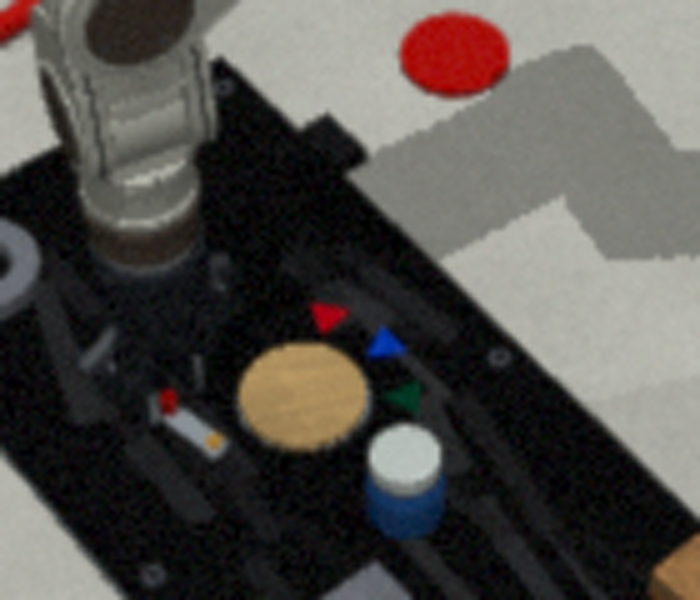

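The stud (168,400) stands between the two fingertips (153,405 and 198,372). I narrow the cage and swing it along the arc.

apply_moves(
  targets=[
    [[0,0,0,0,-0.5],[0,0,0,0,-0.5],[0,0,0,0,-0.5]],
  ],
)

```text
clock: 12.58
eef_pos: [0.5878, -0.1294, 0.043]
tool_rot: [0.663, 0.749, 0.0, 0.001]
ft_force: [0.4, 0.2, -0.1]
grip_width: 0.0216
grasp_force: 0.0
```

apply_moves(
  targets=[
    [[-0.12,-0.015,0,-5,-0.5],[-0.12,0,0,-5,-0.5],[-0.12,0.015,0,-5,-0.5],[-0.115,0.025,0,-5,-0.5],[0,0,0,0,-0.5]],
  ],
)

```text
clock: 13.0
eef_pos: [0.5685, -0.1288, 0.043]
tool_rot: [0.783, 0.622, 0.0, 0.001]
ft_force: [0.3, -1.2, -0.3]
grip_width: 0.0216
grasp_force: 0.3
```

```bash
cat > st.py <<'E'
from m import *
p,_=imaging.camera("scene")
try:
    c,s=red(p,(222,196,262,222));w=world("scene",c,z=.058)[0];v=w-[.58,-.0887,0]
    print("stud",c,s,w,"r",np.hypot(*v[:2]),"theta",np.arctan2(-v[1],-v[0]))
except Exception as e: print(e)
o=get_obs();print(o["eef_pos"],o["grip_width"],o["ft_force"])
E
python3 st.py
```

```text
stud [236.63636364 208.09090909] [236 206   3   5  11] [ 0.57592524 -0.12693428  0.058     ] r 0.038450801162866546 theta 1.4646237117997556
[ 0.5685992  -0.12851013  0.04296233] 0.02128998920416987 [-0.00343535  0.09933331  0.36532727]
```

The stud follows (theta 1.46). I continue the arc.

apply_moves(
  targets=[
    [[-0.115,0.04,0,-5,-0.5],[-0.105,0.055,0,-5,-0.5],[-0.1,0.065,0,-5,-0.5],[-0.095,0.08,0,-5,-0.5],[-0.08,0.085,0,-5,-0.5],[-0.075,0.095,0,-5,-0.5],[0,0,0,0,-0.5]],
  ],
)

```text
clock: 13.63
eef_pos: [0.5454, -0.1113, 0.0426]
tool_rot: [0.917, 0.399, 0.0, 0.0]
ft_force: [-0.2, -0.4, 0.4]
grip_width: 0.0215
grasp_force: 0.1
```

apply_moves(
  targets=[
    [[-0.06,0.105,0,-5,-0.5],[-0.05,0.11,0,-5,-0.5],[-0.035,0.115,0,-5,-0.5],[-0.025,0.115,0,-5,-0.5],[-0.01,0.12,0,-5,-0.5],[0.005,0.12,0,-5,-0.5],[0,0,0,0,-0.5]],
  ],
)

```text
clock: 14.22
eef_pos: [0.5384, -0.0836, 0.0423]
tool_rot: [0.989, 0.149, -0.0, -0.0]
ft_force: [-0.4, 0.1, -0.3]
grip_width: 0.0215
grasp_force: 0.0
```

```bash
python3 st.py
```

```text
stud [251.3 210.2] [250 208   3   5  10] [ 0.54177129 -0.08745002  0.058     ] r 0.0382491371974832 theta -0.032685898759484265
[ 0.53859806 -0.0836715   0.04234635] 0.02141239956080086 [-0.3543773  -0.10059259  0.33403012]
```

apply_moves(
  targets=[
    [[0,0,0.3,0,-0.5],[0,0,0.7,0,-0.5],[0,0,0.9,0,-0.5],[0,0,0.9,0,-0.5],[0,0,0,0,-0.5],[0,0,0,0,-0.5]],
  ],
)

```text
clock: 14.77
eef_pos: [0.5407, -0.0844, 0.1572]
tool_rot: [0.989, 0.15, 0.003, 0.001]
ft_force: [0.4, -0.2, -0.0]
grip_width: 0.0214
grasp_force: 0.0
```

```bash
python3 st.py; python3 k.py s10
```

```text
stud [251.7 210.1] [251 208   3   5  10] [ 0.54043208 -0.08692526  0.058     ] r 0.039607705840403525 theta -0.044822835627979396
[ 0.5390899  -0.08414529  0.15504381] 0.02125002664196641 [-0.11818954  0.06032036 -1.42915156]
[ 0.53801024 -0.0840019   0.15368959] [-0.37357297  0.09603253 -0.50121283]
[248 199  25  20 324]
[ 0.50734751 -0.08377904  0.043     ]
[ 0.50390122 -0.08880962  0.035     ]
[ 0.5014 -0.0865  0.0323]
[ 0.4804 -0.0671  0.0348]
[ 0.5345 -0.0873  0.059 ]
[ 0.5175 -0.0653  0.0326]
[ 0.4867 -0.1054  0.0362]
```

The disc is flush, the catch is at about 0 and the robot is clear, so I hand the job in.

```bash
python3 -c "
from h import *
print(order.job_done())"
```

```text
the job is handed in; nothing more can be done
None
```

The pale disc lies flush in the open port with the turn-button across it (catch measured at about -0.04 rad), the robot was clear, and the job was handed in at about 15 s; the hand-in returned no verdict.

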